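# Load data loggers into the indexed read-out carriage

## Task

Prepare the logger read-out on the van's bench: pull up the index plunger, slide the carriage towards the robot to its loading stop (the hole nearest the robot) and let the plunger drop home there. With the carriage locked there, lift every data logger off its peg and stand each in a logger socket, and set the reference standard in the wide nest, all fully down; then pull the plunger again, slide the carriage back past the middle hole to the reading stop under the head and let the plunger drop fully home. Do not disturb the two bottles or the hand meter.

Things in the scene. Friction and masses are not known exactly. Their poses are not given: they have to be found in the camera images.
- index_row (a point): fixed reading station: point on its centre line at the reading stop, 20 mm above the bench. x axis: away from the robot along the slide (level, turned up to 0.15 rad), y left, z up. The carriage comes towards the robot along -x. A 36 mm wide aluminium index strip on the centre line has three 10 mm holes 70 mm apart: reading, travel, loading (nearest the robot). Base plate: x -265 to +65 mm, |y| to 125 mm
- reading_head (a point): middle of the underside of the white reading head that bridges the slide at the reading stop, 150 mm above the bench. The head is 65 mm along the slide (25 mm of it towards the robot from the reading stop's line), 324 mm wide and 28 mm high, on a column at each end (|y| 142 to 162 mm). Seated loggers and standard pass beneath it. Axes as index_row
- carriage (a joint): travel of the carriage towards the robot, m: 0 reading stop, 0.070 travel stop (the start), 0.140 loading stop; end stops at -0.006 and 0.146. Slides easily (about 2 N) when the pin is out of its hole. Carriage: grey block 72 mm along the slide, 260 mm wide, top 54 mm above the bench, with three sockets and a nest in one row, and an aluminium tongue towards the robot carrying the plunger
- plunger (a joint): lift of the index plunger, m: 0 pin fully home in a hole (8 mm deep), 0.008 pin resting on the strip between holes, 0.014 fully pulled. A spring pushes it down, about 4 N at 0 and 8 N at 0.014. The pin must be lifted above 0.008 for the carriage to move; let go within about 2 mm of a hole, it drops in
- plunger_knob (a point): centre of the plunger's black knob: 29 mm diameter, 18 mm high, axis vertical, 93 mm above the bench when home; on the carriage's centre line, 90 mm towards the robot from the row of sockets. Below it a 20 mm diameter housing, its top 11 mm below the knob's centre. Lift the knob to pull the plunger; the carriage moves along with it. Axes as index_row
- socket1 (a point): middle of the mouth of a logger socket: round hole 25 mm in diameter, 22 mm deep, in the top of the sliding carriage. Moves with the carriage; axes as those of the station (a seated logger's centre point is 13 mm above this point). Sockets are 52 mm apart along y
- socket2 (a point): middle of the mouth of a logger socket: round hole 25 mm in diameter, 22 mm deep, in the top of the sliding carriage. Moves with the carriage; axes as those of the station (a seated logger's centre point is 13 mm above this point). Sockets are 52 mm apart along y
- socket3 (a point): middle of the mouth of a logger socket: round hole 25 mm in diameter, 22 mm deep, in the top of the sliding carriage. Moves with the carriage; axes as those of the station (a seated logger's centre point is 13 mm above this point). Sockets are 52 mm apart along y
- nest (a point): middle of the mouth of the wide nest: round hole 59 mm in diameter, 22 mm deep, in the top of the sliding carriage. Moves with the carriage; axes as those of the station (the seated standard's centre point is 13 mm above this point). It is at the +y end of the row, 71 mm from the next socket
- rail: fixed peg rail: origin on the bench below the middle of its wooden bar. The bar runs along y (276 mm long, 10 mm thick, top 154 mm above the bench) on end posts. Four steel pegs, 6 mm thick, 150 mm above the bench at y -105, -35, 35 and 105 mm, reach out along -x (towards the robot), tips turned up to 10 mm above peg centre. To free a logger raise it 8 to 17 mm, then draw it along -x past x = -62 mm
- logger1_mid (a point): data logger, steel rod 22 mm diameter, 70 mm long (bottom 6 mm tapered to 15 mm), 0.12 kg, with a rigid wire bail on top (12 mm wide inside, inside top 24.5 mm and overall top 29.5 mm above the rod's top, wire 5 mm). Starts hanging upright by the bail about half-way along a peg, peg square through the bail. Point: centre of the rod, 35 mm above its underside; z up, y across the bail. May be absent
- logger2_mid (a point): data logger, steel rod 22 mm diameter, 70 mm long (bottom 6 mm tapered to 15 mm), 0.12 kg, with a rigid wire bail on top (12 mm wide inside, inside top 24.5 mm and overall top 29.5 mm above the rod's top, wire 5 mm). Starts hanging upright by the bail about half-way along a peg, peg square through the bail. Point: centre of the rod, 35 mm above its underside; z up, y across the bail. May be absent
- logger3_mid (a point): data logger, steel rod 22 mm diameter, 70 mm long (bottom 6 mm tapered to 15 mm), 0.12 kg, with a rigid wire bail on top (12 mm wide inside, inside top 24.5 mm and overall top 29.5 mm above the rod's top, wire 5 mm). Starts hanging upright by the bail about half-way along a peg, peg square through the bail. Point: centre of the rod, 35 mm above its underside; z up, y across the bail. May be absent
- logger4_mid (a point): data logger, steel rod 22 mm diameter, 70 mm long (bottom 6 mm tapered to 15 mm), 0.12 kg, with a rigid wire bail on top (12 mm wide inside, inside top 24.5 mm and overall top 29.5 mm above the rod's top, wire 5 mm). Starts hanging upright by the bail about half-way along a peg, peg square through the bail. Point: centre of the rod, 35 mm above its underside; z up, y across the bail. May be absent
- ref_std_mid (a point): reference standard: squat white disc, 56 mm diameter, 28 mm high (bottom edge bevelled 4 mm), with an upright aluminium grip stud on its middle, 22 mm diameter, its top 70 mm above the underside; 0.25 kg; stands on the bench to the robot's right. Point: on the axis, 35 mm above its underside; z up
- bottle_a: bystander: clear water bottle, 64 mm diameter, 190 mm high, origin under its centre; leave alone
- bottle_b: bystander: second clear water bottle of the same size, origin under its centre; leave alone
- meter: bystander: grey hand meter lying flat, 110 x 75 x 30 mm, origin under its centre; leave alone

How it is judged:
By the outcome, as a careful person would: the job done as asked, in the order asked, and still so for the second after the job is handed in, with the robot touching nothing.
Of logger1, logger2, logger3, logger4 only 2 to 3 are there at a start; the rules pass over those that are not, and their reading is None.
At some moment in a run one of ref_std may be knocked a few centimetres aside while the robot is not near it.
It also fails if it takes over 208 s, if anything falls off the work surface, if the arm or the gripper's body presses on something with over 40 N, if the wrist force passes 120 N, or if a joint passes its speed limit or range.

## Robot

A 6-joint arm with a two-finger parallel gripper is mounted at the origin on the work surface. World frame = base frame: x ahead of the robot, y to its left, z up, the work surface at z = 0. Lengths are in m, angles in degrees, forces in N, time in s.
With the tool pointing down it reaches from about 0.25 to 0.725 m from the base axis. Payload 9.7 kg.
Tool frame: the origin (TCP) lies midway between the tips of the shut fingers; the grasp point (between the pads) lies bot.grasp_offset behind it (bot.grasp_offset is the distance from the TCP to the grasp point, in m); x points along the fingers, y is the direction in which the jaws open and shut, and the axes are right-handed (so a half turn about x gives the same grasp; the last joint's range is limited). The gripper opens to 85 mm and grips with 20 to 120 N. Pads are 22 mm wide; open, the fingers measure 114 mm over their backs; the gripper's body (76 mm by 85 mm) begins 54 mm behind the grasp point. The pads swing forward as they close: fully open they stand 13 mm farther back than shut.
Start: joints at [73.167, 4.979, 10.078, 95.1, 0, 90], TCP at [0.159, 0.526, 0.231] pointing down, gripper open.
Joint ranges: [-179.16, 179.16], [-48.56, 103.87], [-65.8, 70.77], [-126.05, 130.52], [-82.76, 87.17], [-180, 180]. Speed limits (degrees/s): [127.2, 127.2, 147.25, 180, 180, 180].

## Interface

Orientations are given as [roll, pitch, yaw] about the fixed x, y, z axes, in that order (R = Rz(yaw) Ry(pitch) Rx(roll)).
In Python, from workcell import status, camera, bot gives the robot as it stands.
- The arm moves only by the shell command python3 -m jog 'ROWS' [OPENING] [FORCE]. ROWS is text: rows parted by semicolons, each of 4 numbers parted by spaces: the shift along the tool's x, y, z in mm, then the turn about the tool's x in degrees. A call has exactly 8 rows; each row is the pose to reach, as a shift and turn from the pose commanded when the call began, along the tool's axes at that moment; what a row does not reach only later rows make up. A row lasts 1/8 s, in which the tool goes at most 62.5 mm and 10.7 degrees, less where a joint would pass 70% of its speed; a pose out of reach is approached as far as the arm can. A call with a gripper value outside its range is refused whole. OPENING is the opening, from 0 (shut) to 1 (fully open), set as the call begins (- or left out, the last holds). The fingers move at their own pace and stop on an object; FORCE is the grip in N (left out, the last holds). Time passes only in rows, so rows that repeat a pose let the fingers close, or fill a call up. It gives the time, the measured TCP pose, the force and the opening at its end, in the units of the state.
- status.get_obs(): the state, without advancing time (a new reading comes with each control period).
- camera(name): name is "side" or "top"; returns a dict with "color" (480x640x3 uint8, red, green, blue), "vfov" (degrees; the focal length in pixels is half the picture's height over the tangent of half this angle, whatever the lens; pixels are square), "cx", "cy" (the principal point, pixels), "D" ([k1, k2, p1, p2, k3] as OpenCV has them; the pictures are not rectified), "rvec" (rotation vector, rad) and "tvec" (3), from world to camera coordinates, as OpenCV has them. Camera axes: x right, y down, z forward; pixel columns grow to the right and rows downward; lengths in m; the calibration is good to about 2 mm. A picture is of the moment at which its call begins. There is no depth.
- bot.job_done(): hands the job in, once; it reports no verdict.
The state is a dict: "time": time; "q": joint angles; "qd": joint speeds; "joint_efforts": joint torques, N m; "ee_pos": TCP position; "tcp_rot": TCP orientation; "wrist_force": force on the tool from outside, world axes, zero at the start; "torque": the same for the moment, N m; "opening": finger opening in m.
Only numpy, scipy, OpenCV 4.12 (cv2) and the standard library are available. Lean on these libraries where they do the work, as an engineer would, in place of code of your own. Each camera call takes 0.05 s, during which the arm holds its last target. There are 200 camera calls.

## Working session

There is one attempt and no reset: what is moved stays moved. The work goes in short steps, Python scripts to look and compute and a shell command to move; the robot and the scene stay as the last step left them, time stands still between calls to the robot, and variables do not carry over. Pictures are saved under pics/ and viewed, about 12 in all and at most 16, crops included, and the job is handed in when it is done.

```bash
mkdir -p pics; ls; python3 - <<'E'
from workcell import status,camera,bot
import cv2,json
s=status.get_obs(); print(s, bot.grasp_offset)
for n in("side","top"):
    c=camera(n); cv2.imwrite(f"pics/{n}0.png",c["color"][:,:,::-1])
    print(n,{k:c[k] for k in c if k!="color"})
E
```

```text
pics
{'time': 0.0, 'q': array([ 7.31645043e+01,  5.01140776e+00,  1.00314883e+01,  9.51006358e+01,
       -2.03781445e-04,  9.00019873e+01]), 'qd': array([-0.06452264,  0.06478473,  0.08777047,  0.03310441,  0.03031366,
       -0.03974808]), 'joint_efforts': array([ 1.12700134e-03, -5.20387781e+01,  4.64807045e+01,  1.62716018e-02,
        1.62190236e-04,  3.26765708e-06]), 'ee_pos': array([0.15922073, 0.52618266, 0.23055357]), 'tcp_rot': array([ -89.85307132,   89.91944455, -106.69055414]), 'wrist_force': array([ 0.00971782, -0.34149742, -0.17783204]), 'torque': array([-0.04043747,  0.00521548, -0.02294654]), 'opening': 0.08543098387600974} 0.0187
side {'vfov': 54.162631355350904, 'cx': 312.9596550842972, 'cy': 241.27918671819992, 'D': array([0.00468964, 0.        , 0.        , 0.        , 0.        ]), 'rvec': array([ 0.42323466, -2.60279432,  1.39113929]), 'tvec': array([0.61180613, 0.1990764 , 1.00322267])}
top {'vfov': 53.85351741448354, 'cx': 314.7430604557062, 'cy': 249.8303654450871, 'D': array([-0.03448371,  0.        ,  0.        ,  0.        ,  0.        ]), 'rvec': array([ 2.1779619 , -2.16647553,  0.12388167]), 'tvec': array([-0.00691681,  0.61399053,  1.15184128])}
```

View pics/side0.png

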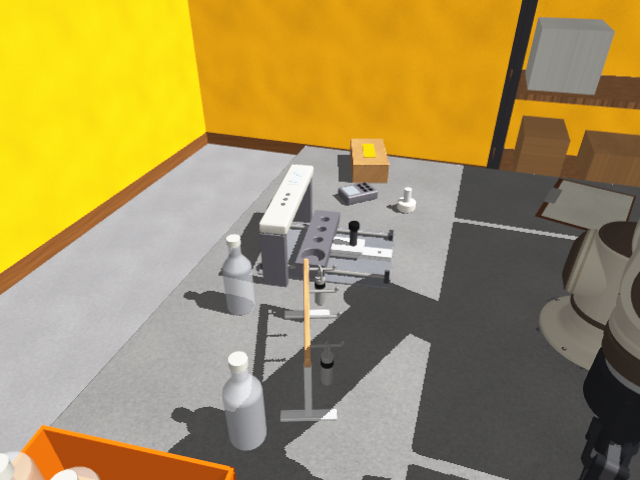

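View pics/top0.png

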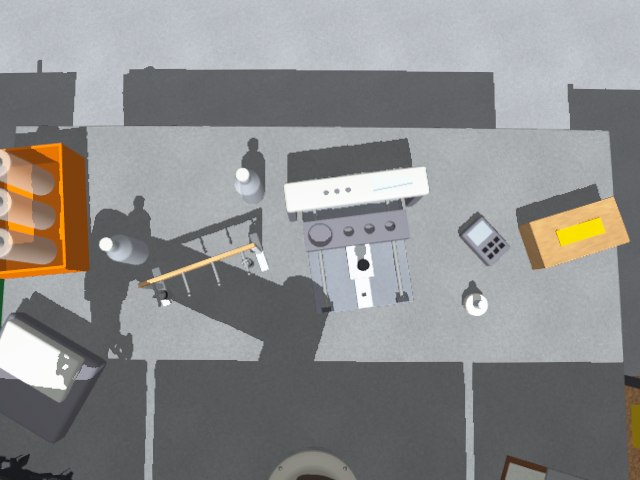

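Side view: head at about (288,200), knob at (354,227), loggers hanging at (320,290) and (327,365), standard at (406,203). Top view: knob at (363,265), standard at (476,303), rail from (140,285) to (255,245). Next, enlarged crops.

```bash
cat > h.py <<'E'
import numpy as np, cv2
from workcell import status,camera,bot
def cam(n,c=None):
    c=c or camera(n); f=240/np.tan(np.radians(c["vfov"]/2))
    K=np.array([[f,0,c["cx"]],[0,f,c["cy"]],[0,0,1.]]); return c,K
def ray(c,K,p):
    u=cv2.undistortPoints(np.array([[p]],float),K,c["D"])[0,0]
    R=cv2.Rodrigues(c["rvec"])[0]; o=-R.T@c["tvec"]; return o,R.T@np.array([u[0],u[1],1])
def atz(c,K,p,z):
    o,d=ray(c,K,p); return o+d*(z-o[2])/d[2]
def tri(c1,K1,p1,c2,K2,p2):
    o,d=ray(c1,K1,p1);q,e=ray(c2,K2,p2); A=np.c_[d,-e]; t=np.linalg.lstsq(A,q-o,rcond=None)[0]
    a,b=o+d*t[0],q+e*t[1]; return (a+b)/2,np.linalg.norm(a-b)
def proj(c,K,P):
    return cv2.projectPoints(np.array(P,float).reshape(-1,1,3),c["rvec"],c["tvec"],K,c["D"])[0][:,0]
def crop(im,x,y,w,h,s,name):
    o=cv2.resize(im[y:y+h,x:x+w],None,fx=s,fy=s,interpolation=cv2.INTER_CUBIC); cv2.imwrite("pics/"+name,o)
E
python3 - <<'E'
from h import *
t=cv2.imread("pics/top0.png");s=cv2.imread("pics/side0.png")
a=cv2.resize(t[155:325,130:330],None,fx=4,fy=3.5*4/3.5,interpolation=cv2.INTER_CUBIC)[:600]
crop(t,130,200,150,112,5,"t_rail.png"); crop(t,275,155,160,120*1,5,"t_stn.png")
crop(s,240,150,180,130,4,"s_stn.png"); crop(s,270,250,90,110,5,"s_rail.png") 
crop(t,275,200,220,120,3,"x.png")
E
```

```text
(no output)
```

View pics/t_rail.png

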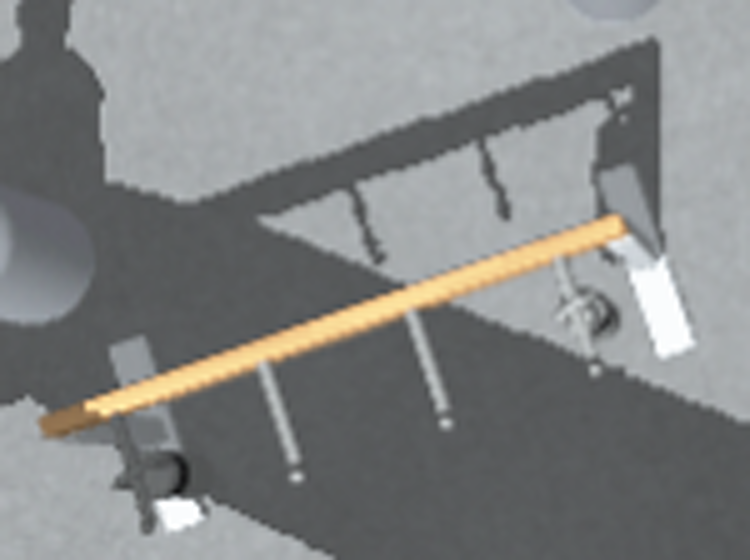

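```bash
python3 - <<'E'
from h import *
t=cv2.imread("pics/top0.png");s=cv2.imread("pics/side0.png")
crop(t,280,155,220,165,3.6,"t_stn2.png")
a=cv2.resize(s[140:300,240:420],None,fx=3,fy=3,interpolation=cv2.INTER_CUBIC); b=cv2.resize(s[250:420,280:360],(258,548),interpolation=cv2.INTER_CUBIC)
o=np.zeros((548,798,3),np.uint8); o[:480,:540]=a;o[:,540:798]=b; cv2.imwrite("pics/s_both.png",o)
E
```

```text
(no output)
```

View pics/t_stn2.png

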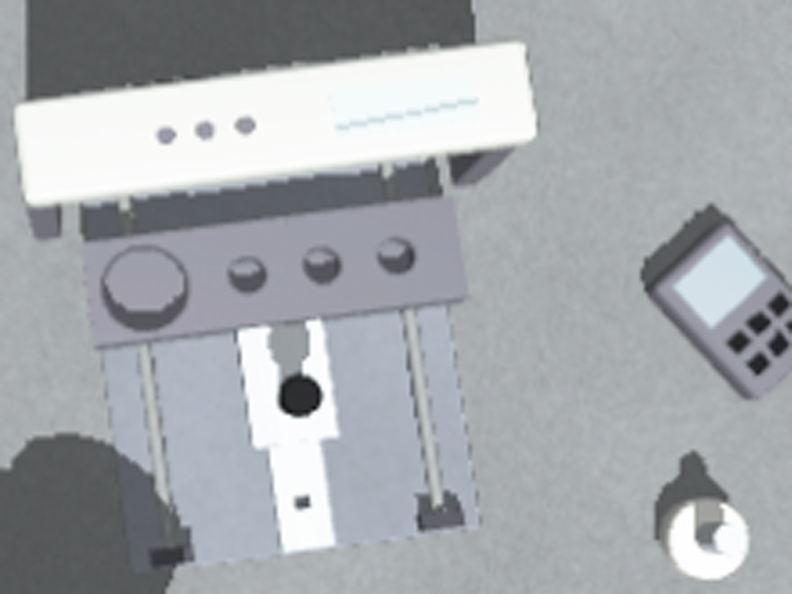

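View pics/s_both.png

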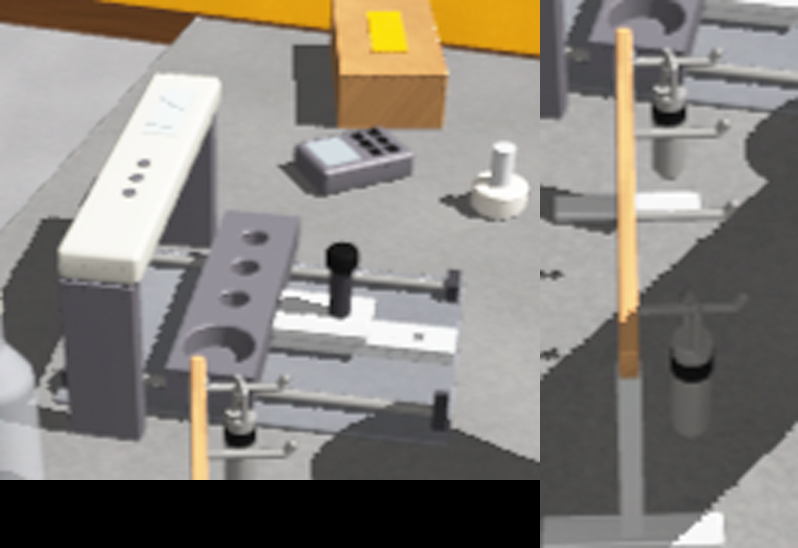

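Seen so far: loggers on the two end pegs of the rail (bails near crop (575,310) and (145,475)). The carriage is at the travel stop, with the nest on the left at (145,284) in the station crop. Next I fit poses to these pixels.

```bash
cat > fit.py <<'E'
from h import *
from scipy.optimize import least_squares as ls
T=cam("top");S=cam("side")
t=lambda x,y:((x+.5)/3.6-.5+280,(y+.5)/3.6-.5+155)
r=lambda x,y:((x+.5)/5-.5+130,(y+.5)/5-.5+200)
sb=lambda x,y:((x-540+.5)/3.225-.5+280,(y+.5)/3.2235-.5+250)
sa=lambda x,y:((x+.5)/3-.5+240,(y+.5)/3-.5+140)
def fit(C,x0,n):
    f=lambda p:np.concatenate([(proj(*c,(np.r_[np.array([[np.cos(p[2]),-np.sin(p[2])],[np.sin(p[2]),np.cos(p[2])]])@L(p)[:2]+p[:2],L(p)[2]]))[0]-px) for c,px,L in C])
    s=ls(f,x0,loss='soft_l1',f_scale=1); e=f(s.x).reshape(-1,2); print(n,s.x.round(4),"deg",np.degrees(s.x[2]).round(2)); print(e.round(1).tolist()); return s.x
K=lambda x,y,z:(lambda p:np.array([x,y,z]))
# station frame origin at reading stop; carriage row x=-0.07
ys=[]
C=[(T,t(247,273),K(-.07,.034*0,.054))]
C=[]
# socket y: sockets c+52,c,c-52, nest c+123 ; c unknown = p[3]
for k,(a,b) in zip([1,0,-1],[((247,273),(233,298)),((322,264),(245,267)),((396,255),(255,238))]):
    for c,px in((T,t(*a)),(S,sa(*b))): C.append((c,px,lambda p,k=k:np.array([-.07,p[3]+.052*k,.054])))
C.append((T,t(145,284),lambda p:np.array([-.07,p[3]+.123,.054])))
C.append((T,t(299,397),K(-.16,0,.102)))
C.append((T,t(302,502),K(-.14,0,.020)))
C.append((S,sa(342,250),K(-.16,0,.102)))
for px,q in(((83,240),(-.034,.13)),((455,198),(-.034,-.13)),((467,299),(-.106,-.13)),((97,348),(-.106,.13))): C.append((T,t(*px),K(*q,.054)))
for px,q in(((17,106),(.04,.162)),((525,43),(.04,-.162)),((536,136),(-.025,-.162)),((33,206),(-.025,.162))): C.append((T,t(*px),K(*q,.178)))
st=fit(C,[.5,-.08,0,-.03],"station")
C=[]
for k,(a,b) in enumerate([((595,370),(716,55)),((446,424),(724,126)),((296,477),(733,210)),((148,525),(742,300))]):
    for c,px in((T,r(*a)),(S,sb(*b))): C.append((c,px,lambda p,k=k:np.array([-p[3],-.105+.07*k,.157])))
C+=[(T,r(622,227),K(0,-.138,.154)),(S,sb(624,30),K(0,-.138,.154)),(T,r(52,425),K(0,.138,.154)),(S,sb(627,320),K(0,.138,.154))]
ra=fit(C,[.45,.3,.3,.06],"rail")
def w(p,x,y):return p[:2]+np.array([np.cos(p[2])*x-np.sin(p[2])*y,np.sin(p[2])*x+np.cos(p[2])*y])
print("loggers tri bail", tri(*T,r(573,306),*S,sb(671,54)), tri(*T,r(145,475),*S,sb(692,297)))
print("rod top atz", atz(*T,r(594,315),.12), atz(*S,sb(668,90),.1285), atz(*S,sb(692,345),.1285),atz(*T,r(160,475),.12))
for y in(-.105,.105): print("peg",y,"mid",w(ra,-.031,y))
print("std stud top",tri(*T,t(714,538),*S,sa(503,147)),"disc",atz(*T,t(707,539),.028),atz(*T,t(717,537),.07),atz(*S,sa(500,188),.028))
print("bail tops side", atz(*S,sb(671,54),.158))
E
python3 fit.py
```

```text
station [ 0.7313 -0.0967  0.1365 -0.0319] deg 7.82
[[0.1, 0.4], [1.3, 0.5], [0.1, 0.2], [0.7, 0.3], [0.2, 0.1], [0.6, 0.2], [-0.0, 1.1], [1.1, -0.5], [-4.6, -35.1], [1.1, -0.1], [-0.3, 1.0], [-0.1, -0.7], [1.0, -0.3], [-0.4, -0.3], [-1.4, -1.5], [0.6, -2.0], [2.1, 0.3], [-2.2, -0.7]]
rail [0.5677 0.2634 0.3422 0.0587] deg 19.61
[[-0.1, -0.4], [1.1, -0.4], [-0.2, -0.8], [0.7, -0.4], [-0.1, -1.0], [0.2, -1.3], [-0.5, -0.1], [0.1, -0.3], [0.3, -1.2], [0.7, -0.5], [-2.8, -0.2], [0.4, 10.6]]
loggers tri bail (array([0.57594265, 0.15499718, 0.15729221]), np.float64(0.0011953715402512701)) (array([0.50115102, 0.34541465, 0.15300365]), np.float64(0.004361682344060639))
rod top atz [0.5742491  0.15029497 0.12      ] [0.57839795 0.155455   0.1285    ] [0.50007941 0.35542045 0.1285    ] [0.49933817 0.3485226  0.12      ]
peg -0.105 mid [0.57377105 0.15412924]
peg 0.105 mid [0.50330817 0.35195488]
std stud top (array([ 0.48118006, -0.39524639,  0.07808537]), np.float64(0.0010684880692623047)) disc [ 0.47951151 -0.40820556  0.028     ] [ 0.48125193 -0.4002635   0.07      ] [ 0.48072229 -0.40234215  0.028     ]
bail tops side [0.57625647 0.15595103 0.158     ]
```

```bash
sed -i 's/K(-.14,0,.020)/K(-.23,0,.020)/' fit.py; python3 fit.py | head -2; cat > d.py <<'E'
# usage: d.py x y z(grasp pt) jawdeg [station|...]: shift in tool mm + turn
import sys; from h import *
from scipy.spatial.transform import Rotation as Ro
def go(x,y,z,jaw=None):
    s=status.get_obs(); R=Ro.from_euler('xyz',s["tcp_rot"],degrees=True).as_matrix()
    g=s["ee_pos"]-R[:,0]*bot.grasp_offset
    d=R.T@(np.array([x,y,z])-g)*1000
    j=np.degrees(np.arctan2(R[1,1],R[0,1])); a=0
    if jaw is not None: a=-((jaw-j+90)%180-90)
    print("t",s["time"].round(2),"grasp",g.round(4),"jaw",j.round(1),"q6",s["q"][5].round(1),"F",s["wrist_force"].round(1),"open",round(s["opening"],4)); print("SHIFT",d.round(1),"TURN",round(a,1),"tool y",R[:,1].round(3),"tool z",R[:,2].round(3),"tilt",R[2,0].round(4))
if __name__=="__main__": go(*map(float,sys.argv[1:]))
E
python3 - <<'E'
from h import *
T=cam("top");S=cam("side")
for a,b in(((105,243),(238,358)),((243,176),(234,240))): print("bottle",tri(*T,a,*S,b))
p=[.7313,-.0967,.1365]
E
python3 d.py .5728 -.1185 .150 97.8
```

```text
station [ 0.7317 -0.0963  0.1341 -0.0324] deg 7.68
[[0.1, 0.3], [1.1, 0.5], [0.0, 0.1], [0.6, 0.3], [0.2, -0.0], [0.6, 0.2], [-0.1, 0.8], [0.7, -0.6], [0.1, 0.2], [0.9, 0.1], [-0.5, 0.8], [-0.2, -0.7], [0.8, -0.3], [-0.7, -0.5], [-1.5, -1.8], [0.4, -2.0], [1.9, 0.3], [-2.4, -1.1]]
bottle (array([0.60953918, 0.4544115 , 0.19074987]), np.float64(0.0003098093660467082))
bottle (array([0.76353962, 0.15830399, 0.1845836 ]), np.float64(0.003655494714463325))Traceback (most recent call last):
  File "d.py", line 11, in <module>
    if __name__=="__main__": go(*map(float,sys.argv[1:]))
                             ~~^^^^^^^^^^^^^^^^^^^^^^^^^^
  File "d.py", line 10, in go
    print("t",s["time"].round(2),"grasp",g.round(4),"jaw",j.round(1),"q6",s["q"][5].round(1),"F",s["wrist_force"].round(1),"open",round(s["opening"],4)); print("SHIFT",d.round(1),"TURN",round(a,1),"tool y",R[:,1].round(3),"tool z",R[:,2].round(3),"tilt",R[2,0].round(4))
              ^^^^^^^^^^^^^^^
AttributeError: 'float' object has no attribute 'round'
```

```bash
sed -i 's/s\["time"\].round(2)/round(s["time"],2)/' d.py; python3 d.py .5731 -.1177 .170 97.7
```

```text
t 0.4 grasp [0.1593 0.5264 0.2499] jaw 73.2 q6 90.0 F [-0.1  0.4 -0.2] open 0.0857
SHIFT [  80.  -496.6  582.6] TURN -24.5 tool y [ 0.29   0.957 -0.   ] tool z [ 0.957 -0.29   0.   ] tilt -1.0
```

```bash
python3 -m jog '0 -30 36 -2;0 -62 73 -4;0 -94 110 -6;0 -126 146 -8;0 -158 184 -10;0 -190 220 -12;0 -220 256 -13;0 -250 292 -14' 0.6; python3 d.py .5731 -.1177 .170 97.7
```

```text
time: 1.4
ee_pos: [0.367, 0.2012, 0.2315]
tcp_rot: [33.8, 90.0, 31.0]
wrist_force: [0.3, 0.1, -0.1]
opening: 0.0515
t 1.4 grasp [0.367  0.2012 0.2502] jaw 87.2 q6 31.5 F [ 0.3  0.1 -0.1] open 0.0515
SHIFT [  80.2 -308.5  221.4] TURN -10.5 tool y [0.049 0.999 0.   ] tool z [ 0.999 -0.049  0.001] tilt -1.0
```

```bash
python3 -m jog '0 -38 27 -2;0 -80 55 -4;0 -120 84 -6;0 -160 112 -8;0 -200 140 -9;0 -240 168 -10;20 -275 196 -10.5;40 -308 221 -10.5'; python3 d.py .5731 -.1177 .093 97.7
python3 - <<'E'
from h import *
for n in("top","side"):
    c=camera(n); cv2.imwrite(f"pics/{n}1.png",c["color"][:,:,::-1])
a=cv2.imread("pics/top1.png")[200:320,280:480];b=cv2.imread("pics/side1.png")[150:290,280:440]
a=cv2.resize(a,None,fx=2,fy=2,interpolation=2);b=cv2.resize(b,None,fx=2.5,fy=2.5,interpolation=2)
o=np.zeros((350,800,3),np.uint8);o[:240,:400]=a;o[:,400:]=b;cv2.imwrite("pics/v1.png",o)
E
```

```text
time: 2.4
ee_pos: [0.5727, -0.1175, 0.1908]
tcp_rot: [-15.6, 90.0, -7.9]
wrist_force: [0.6, 0.6, -0.2]
opening: 0.0513
t 2.4 grasp [ 0.5727 -0.1175  0.2095] jaw 97.6 q6 -19.2 F [ 0.6  0.6 -0.2] open 0.0513
SHIFT [116.5  -0.2   0.3] TURN -0.1 tool y [-0.133  0.991 -0.   ] tool z [0.991 0.133 0.001] tilt -1.0
```

View pics/v1.png

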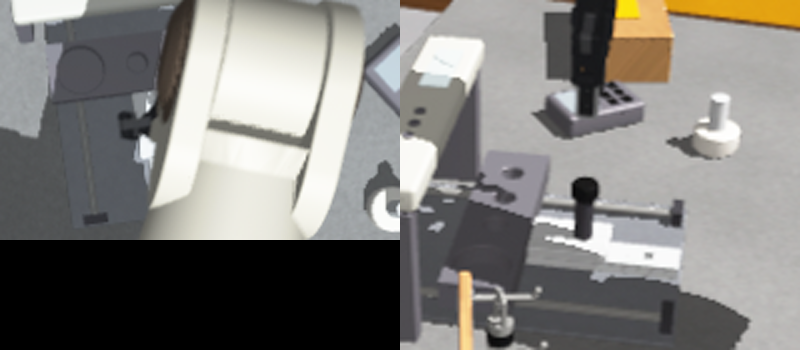

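```bash
python3 -m jog '20 0 0 0;40 0 0 0;60 0 0 0;80 0 0 0;95 0 0 0;106 0 0 0;113 0 0 0;119 0 0 0' && python3 -m jog '0 0 0 0;0 0 0 0;0 0 0 0;0 0 0 0;0 0 0 0;0 0 0 0;0 0 0 0;0 0 0 0' 0.15 60;python3 d.py .5731 -.1177 .093 97.7
```

```text
time: 3.5
ee_pos: [0.572, -0.116, 0.0723]
tcp_rot: [-20.8, 90.0, -13.1]
wrist_force: [0.3, -1.0, -0.4]
opening: 0.0514
time: 4.5
ee_pos: [0.5722, -0.1177, 0.0728]
tcp_rot: [-80.7, 89.8, -73.1]
wrist_force: [1.7, -8.4, -2.4]
opening: 0.0271
t 4.5 grasp [ 0.5722 -0.1176  0.0915] jaw 97.6 q6 -19.1 F [ 1.7 -8.4 -2.4] open 0.0271
SHIFT [-1.5 -0.2  0.9] TURN -0.1 tool y [-0.132  0.991 -0.003] tool z [0.991 0.132 0.001] tilt -1.0
```

```bash
python3 -m jog '-2 -0.5 0 0;-4 -1 0 0;-6 -1 0 0;-8 -1 0 0;-10 -1 0 0;-12 -1 0 0;-12.5 -1 0 0;-12.5 -1 0 0';python3 d.py .5731 -.1177 .093 97.7
```

```text
time: 5.5
ee_pos: [0.572, -0.1177, 0.0844]
tcp_rot: [-116.6, 89.9, -109.0]
wrist_force: [3.2, -6.2, -7.8]
opening: 0.027
t 5.5 grasp [ 0.572  -0.1177  0.1031] jaw 97.6 q6 -19.2 F [ 3.2 -6.2 -7.8] open 0.027
SHIFT [10.1 -0.1  1.1] TURN -0.1 tool y [-0.133  0.991 -0.001] tool z [ 0.991  0.133 -0.001] tilt -1.0
```

```bash
python3 -m jog '0 -1 -3 0;0 -1 -8 0;0 -1 -13 0;0 -1 -18 0;0 -1 -24 0;0 -1 -30 0;0 -1 -35 0;0 -1 -35 0';python3 d.py .5731 -.1177 .093 97.7
```

```text
time: 6.5
ee_pos: [0.5366, -0.1226, 0.0847]
tcp_rot: [167.3, 89.9, 175.0]
wrist_force: [-1.9, 0.2, -7.0]
opening: 0.0268
t 6.5 grasp [ 0.5367 -0.1226  0.1034] jaw 97.7 q6 -20.5 F [-1.9  0.2 -7. ] open 0.0268
SHIFT [10.3  0.  36.8] TURN -0.0 tool y [-0.133  0.991  0.   ] tool z [ 0.991  0.133 -0.001] tilt -1.0
```

```bash
python3 -m jog '0 0 -5 0;0 0 -11 0;0 0 -17 0;0 0 -23 0;0 0 -28 0;0 0 -32 0;0 0 -34.5 0;0 0 -34.5 0';python3 d.py .5731 -.1177 .093 97.7
```

```text
time: 7.5
ee_pos: [0.5028, -0.1272, 0.0847]
tcp_rot: [176.3, 90.0, -176.0]
wrist_force: [-2.0, 1.4, -6.6]
opening: 0.0268
t 7.5 grasp [ 0.5028 -0.1272  0.1034] jaw 97.7 q6 -21.9 F [-2.   1.4 -6.6] open 0.0268
SHIFT [10.4  0.1 70.9] TURN -0.0 tool y [-0.133  0.991  0.   ] tool z [ 0.991  0.133 -0.001] tilt -1.0
```

Lower with the grip on, and watch the force and height.

```bash
python3 -m jog '2 0 0 0;4 0 0 0;6 0 0 0;8 0 0 0;10 0 0 0;11.5 0 0 0;11.5 0 0 0;11.5 0 0 0';python3 d.py .5731 -.1177 .093 97.7
```

```text
time: 8.5
ee_pos: [0.5034, -0.1272, 0.0734]
tcp_rot: [0.0, 90.0, 7.7]
wrist_force: [-1.2, 1.6, -5.0]
opening: 0.0271
t 8.5 grasp [ 0.5034 -0.1272  0.0921] jaw 97.7 q6 -21.9 F [-1.2  1.6 -5. ] open 0.0271
SHIFT [-0.8  0.1 70.4] TURN -0.0 tool y [-0.133  0.991  0.   ] tool z [0.991 0.133 0.   ] tilt -1.0
```

```bash
python3 -m jog '0 0 0 0;0 0 0 0;0 0 0 0;0 0 0 0;-15 0 0 0;-50 0 0 0;-100 0 0 0;-140 0 0 0' 0.6; python3 d.py .5747 .1545 .2 109.6
```

```text
time: 9.5
ee_pos: [0.5034, -0.1273, 0.2165]
tcp_rot: [-22.6, 89.9, -14.9]
wrist_force: [-0.2, 0.3, -0.4]
opening: 0.0512
t 9.5 grasp [ 0.5033 -0.1273  0.2352] jaw 97.7 q6 -21.9 F [-0.2  0.3 -0.4] open 0.0512
SHIFT [ 35.2 269.8 108.3] TURN -11.9 tool y [-0.133  0.991 -0.001] tool z [0.991 0.133 0.002] tilt -1.0
```

```bash
python3 -m jog '0 35 14 -2;0 75 30 -4;0 115 46 -6;0 155 62 -8;0 195 78 -10;0 235 94 -11;0 262 105 -12;0 270 108 -12'; python3 d.py .5747 .1545 .2 109.6
python3 - <<'E'
from h import *
for n in("top","side"):
    c=camera(n); cv2.imwrite(f"pics/{n}2.png",c["color"][:,:,::-1])
a=cv2.imread("pics/top2.png")[200:320,290:490];b=cv2.imread("pics/side2.png")[150:290,270:430]
a=cv2.resize(a,None,fx=2,fy=2,interpolation=2);b=cv2.resize(b,None,fx=2.5,fy=2.5,interpolation=2)
o=np.zeros((350,800,3),np.uint8);o[:240,:400]=a;o[:,400:]=b;cv2.imwrite("pics/v2.png",o)
E
```

```text
time: 10.5
ee_pos: [0.5744, 0.1563, 0.2139]
tcp_rot: [1.8, 90.0, 21.6]
wrist_force: [-0.4, -0.6, -0.2]
opening: 0.051
t 10.5 grasp [0.5744 0.1563 0.2326] jaw 109.8 q6 -4.6 F [-0.4 -0.6 -0.2] open 0.051
SHIFT [32.6 -1.7 -0.3] TURN 0.2 tool y [-0.338  0.941  0.   ] tool z [0.941 0.338 0.   ] tilt -1.0
```

View pics/v2.png

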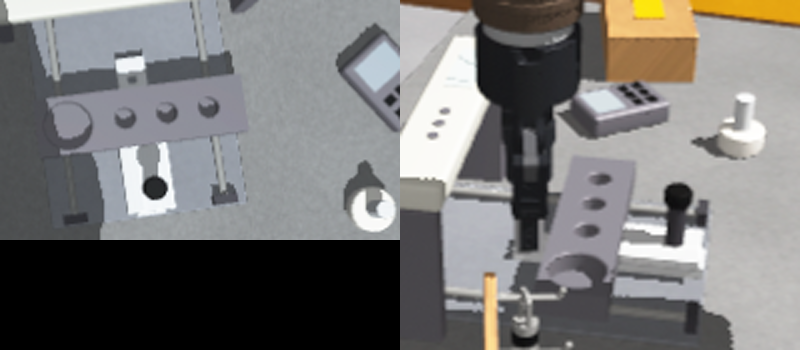

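```bash
python3 - <<'E'
from h import *
T=cam("top");S=cam("side")
t=lambda x,y:((x+.5)/2-.5+290,(y+.5)/2-.5+200); s=lambda x,y:((x-400+.5)/2.5-.5+270,(y+.5)/2.5-.5+150)
print("knob",tri(*T,t(154,187),*S,s(678,189)))
for a,b in(((124,118),(581,230)),((166,112),(591,204)),((208,106),(600,179)),((67,124),None)): print(atz(*T,t(*a),.054), b and atz(*S,s(*b),.054))
p=np.array([.7317,-.0963]);R=np.array([[.991,-.1337],[.1337,.991]])
for y in(.0906,.0196,-.0324,-.0844): print("model",p+R@[-.14,y])
E
python3 -m jog '15 -1 0 0;35 -1 0 0;55 -1 0 0;75 -1 0 0;92 -1 0 0;105 -1 0 0;113 -1 0 0;118 -1 0 0'; python3 d.py .5747 .1545 .1145 109.6
```

```text
knob (array([ 0.50606326, -0.1247778 ,  0.10388933]), np.float64(0.0015966653126078302))
[ 0.59021948 -0.09448836  0.054     ] [ 0.59841963 -0.09522642  0.054     ]
[ 0.59790963 -0.14624449  0.054     ] [ 0.60185088 -0.14663007  0.054     ]
[ 0.60562056 -0.19817347  0.054     ] [ 0.60602404 -0.199273    0.054     ]
[ 0.58244543 -0.02447661  0.054     ] None
model [ 0.58084678 -0.0252334 ]
model [ 0.59033948 -0.0955944 ]
model [ 0.59729188 -0.1471264 ]
model [ 0.60424428 -0.1986584 ]
time: 11.7
ee_pos: [0.5747, 0.1538, 0.0951]
tcp_rot: [-16.4, 90.0, 3.2]
wrist_force: [-0.1, -0.0, 0.9]
opening: 0.0513
t 11.7 grasp [0.5747 0.1538 0.1138] jaw 109.7 q6 -4.7 F [-0.1 -0.   0.9] open 0.0513
SHIFT [-0.7  0.7  0.2] TURN 0.1 tool y [-0.336  0.942 -0.   ] tool z [0.942 0.336 0.   ] tilt -1.0
```

```bash
python3 -m jog '0 0.7 0 0;0 0.7 0 0;0 0.7 0 0;0 0.7 0 0;0 0.7 0 0;0 0.7 0 0;0 0.7 0 0;0 0.7 0 0' 0.1 50; python3 d.py .5747 .1545 .1145 109.6; python3 -m jog '-3 0 0 0;-6 0 0 0;-9 0 0 0;-12 0 0 0;-12 0 0 0;-12 0 0 0;-12 0 0 0;-12 0 0 0'; python3 d.py .5747 .1545 .1145 109.6
python3 - <<'E'
from h import *
for n in("top","side"):
    c=camera(n); cv2.imwrite(f"pics/{n}3.png",c["color"][:,:,::-1])
b=cv2.imread("pics/side3.png"); crop(b,280,220,80,100,6,"v3.png")
E
```

```text
time: 12.7
ee_pos: [0.5745, 0.1546, 0.0956]
tcp_rot: [7.2, 90.0, 26.9]
wrist_force: [0.2, 2.2, 4.5]
opening: 0.0207
t 12.7 grasp [0.5745 0.1546 0.1143] jaw 109.7 q6 -4.6 F [0.2 2.2 4.5] open 0.0207
SHIFT [-0.2 -0.1  0.1] TURN 0.1 tool y [-0.337  0.942  0.   ] tool z [0.942 0.337 0.001] tilt -1.0
time: 13.7
ee_pos: [0.5743, 0.1545, 0.1072]
tcp_rot: [178.4, 90.0, -161.9]
wrist_force: [-0.7, -0.4, -1.4]
opening: 0.0201
t 13.7 grasp [0.5743 0.1545 0.1259] jaw 109.7 q6 -4.6 F [-0.7 -0.4 -1.4] open 0.0201
SHIFT [11.4 -0.1  0.4] TURN 0.1 tool y [-0.337  0.942  0.   ] tool z [ 0.942  0.337 -0.   ] tilt -1.0
```

View pics/v3.png

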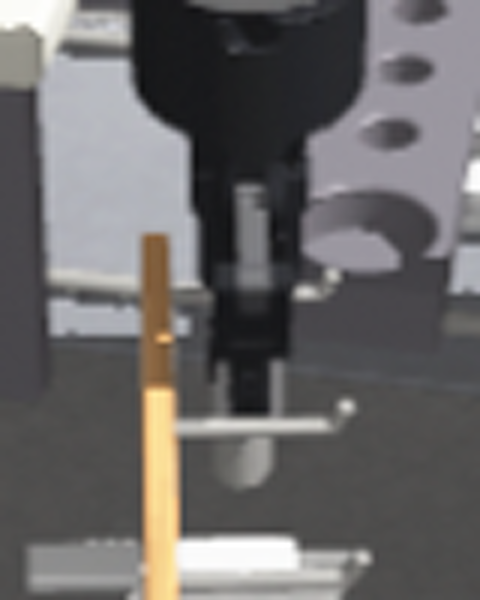

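```bash
python3 - <<'E'
from h import *
S=cam("side")
for z in(.14,.085,.075,.070):
  p=proj(*S,[.5743,.1545,z])[0]; print(z,(p-[280,220]+.5)*6-.5)
print("px/mm x", (proj(*S,[.5753,.1545,.075])-proj(*S,[.5743,.1545,.075]))*6)
E
python3 -m jog '0 0 -5 0;0 0 -12 0;0 0 -20 0;0 0 -28 0;0 0 -37 0;0 0 -46 0;0 0 -55 0;0 0 -60 0'; python3 d.py .5747 .1545 .1145 109.6
```

```text
0.14 [250.87284293 321.98104939]
0.085 [250.50403717 446.269836  ]
0.075 [250.43950083 468.0512316 ]
0.07 [250.40751154 478.85139919]
px/mm x [[-2.69231978 -0.57805638]]
time: 14.85
ee_pos: [0.5173, 0.1341, 0.1074]
tcp_rot: [-4.0, 90.0, 15.7]
wrist_force: [0.1, 0.3, -1.3]
opening: 0.0208
t 14.85 grasp [0.5173 0.1341 0.1261] jaw 109.7 q6 -5.1 F [ 0.1  0.3 -1.3] open 0.0208
SHIFT [11.6 -0.1 60.9] TURN 0.1 tool y [-0.337  0.942 -0.   ] tool z [0.942 0.337 0.   ] tilt -1.0
```

```bash
python3 d.py .604 -.1985 .150 97.7;  python3 -m jog '-10 -25 -8 2;-20 -65 -8 4;-25 -105 -8 6;-25 -145 -8 8;-25 -185 -8 10;-25 -225 -8 12;-25 -265 -8 12;-25 -300 -8 12'; python3 d.py .604 -.1985 .150 97.7
```

```text
t 14.85 grasp [0.5173 0.1341 0.1261] jaw 109.7 q6 -5.1 F [ 0.1  0.3 -1.3] open 0.0208
SHIFT [ -23.9 -342.4  -30.3] TURN 12.0 tool y [-0.337  0.942 -0.   ] tool z [0.942 0.337 0.   ] tilt -1.0
time: 15.85
ee_pos: [0.6116, -0.1524, 0.1321]
tcp_rot: [76.6, 90.0, 84.2]
wrist_force: [0.6, -0.8, -1.6]
opening: 0.0208
t 15.85 grasp [ 0.6116 -0.1524  0.1508] jaw 97.6 q6 -21.6 F [ 0.6 -0.8 -1.6] open 0.0208
SHIFT [  0.8 -44.7 -13.6] TURN -0.1 tool y [-0.133  0.991  0.   ] tool z [0.991 0.133 0.   ] tilt -1.0
```

```bash
python3 -m jog '0 -8 -3 0;0 -18 -6 0;0 -28 -9 0;0 -38 -12 0;0 -44.7 -13.6 0;0 -44.7 -13.6 0;0 -44.7 -13.6 0;0 -44.7 -13.6 0'; python3 d.py .604 -.1985 .0878 97.7
python3 - <<'E'
from h import *
for n in("top","side"):
    c=camera(n); cv2.imwrite(f"pics/{n}4.png",c["color"][:,:,::-1])
b=cv2.imread("pics/side4.png"); crop(b,290,160,100,75,6,"v4.png")
S=cam("side")
for P in([.604,-.1985,.11],[.604,-.1985,.095],[.604,-.1985,.054]):print((proj(*S,P)[0]-[290,160]+.5)*6-.5)
E
```

```text
time: 16.85
ee_pos: [0.6038, -0.1967, 0.1323]
tcp_rot: [128.1, 90.0, 135.8]
wrist_force: [0.2, -0.4, -1.1]
opening: 0.0206
t 16.85 grasp [ 0.6038 -0.1967  0.151 ] jaw 97.7 q6 -25.7 F [ 0.2 -0.4 -1.1] open 0.0206
SHIFT [63.2 -1.8 -0.1] TURN -0.0 tool y [-0.134  0.991  0.   ] tool z [ 0.991  0.134 -0.   ] tilt -1.0
[369.10766799 264.92871476]
[367.8600382  294.07846485]
[364.53294864 371.83813858]
```

View pics/v4.png

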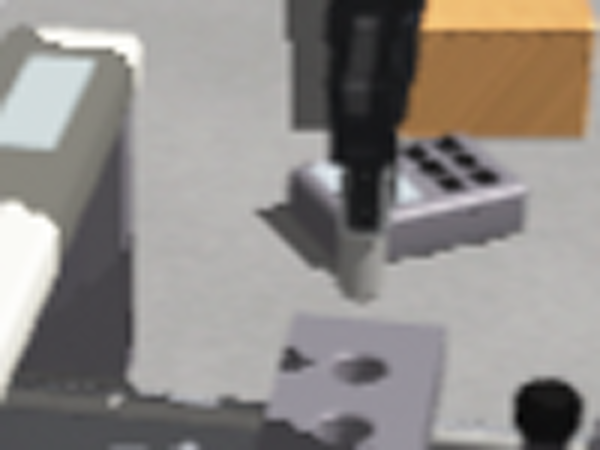

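```bash
python3 -m jog '10 -1 0 0;20 -1 0 0;28 -1 0 0;33 -1 0 0;37 -1 0 0;40 -1 0 0;42 -1 0 0;44 -1 0 0'; python3 d.py .604 -.1985 .0878 97.7
```

```text
time: 18.0
ee_pos: [0.604, -0.1981, 0.0884]
tcp_rot: [-29.2, 90.0, -21.5]
wrist_force: [0.2, -0.2, -1.1]
opening: 0.0205
t 18.0 grasp [ 0.604  -0.1981  0.1071] jaw 97.7 q6 -25.8 F [ 0.2 -0.2 -1.1] open 0.0205
SHIFT [19.3 -0.4 -0.1] TURN -0.0 tool y [-0.133  0.991 -0.   ] tool z [0.991 0.133 0.   ] tilt -1.0
```

Bottom is about 3 mm into the socket with no contact force; continue.

```bash
python3 -m jog '3 0 0 0;6 0 0 0;9 0 0 0;12 0 0 0;15 0 0 0;17 0 0 0;18.5 0 0 0;19.5 0 0 0'; python3 d.py .604 -.1985 .0878 97.7
```

```text
time: 19.0
ee_pos: [0.6042, -0.198, 0.0697]
tcp_rot: [-16.2, 89.9, -8.5]
wrist_force: [-1.6, 1.0, 8.1]
opening: 0.0206
t 19.0 grasp [ 0.6042 -0.198   0.0884] jaw 97.7 q6 -25.8 F [-1.6  1.   8.1] open 0.0206
SHIFT [ 0.6 -0.5 -0.2] TURN -0.0 tool y [-0.133  0.991 -0.   ] tool z [0.991 0.133 0.001] tilt -1.0
```

```bash
python3 -m jog '0 0 0 0;0 0 0 0;0 0 0 0;-5 0 0 0;-25 0 0 0;-65 0 0 0;-110 0 0 0;-150 0 0 0' 0.6; python3 d.py .5033 .3520 .235 109.6
```

```text
time: 20.0
ee_pos: [0.6039, -0.198, 0.221]
tcp_rot: [-25.7, 89.9, -18.1]
wrist_force: [-0.3, -0.4, 0.2]
opening: 0.0515
t 20.0 grasp [ 0.6039 -0.198   0.2397] jaw 97.7 q6 -25.8 F [-0.3 -0.4  0.2] open 0.0515
SHIFT [  4.4 558.5 -26.3] TURN -11.9 tool y [-0.133  0.991 -0.   ] tool z [0.991 0.133 0.001] tilt -1.0
```

```bash
python3 -m jog '0 30 0 -2;0 70 0 -3;0 110 0 -5;0 155 0 -6;0 200 0 -8;0 245 -5 -9;0 290 -10 -10;0 330 -15 -12'; python3 d.py .5033 .3520 .235 109.6
```

```text
time: 21.0
ee_pos: [0.5445, 0.1286, 0.2193]
tcp_rot: [-3.9, 90.0, 15.9]
wrist_force: [0.2, 0.4, 0.3]
opening: 0.0513
t 21.0 grasp [0.5445 0.1286 0.238 ] jaw 109.7 q6 -6.5 F [0.2 0.4 0.3] open 0.0513
SHIFT [  3.  224.2  36.7] TURN 0.1 tool y [-0.338  0.941 -0.   ] tool z [0.941 0.338 0.001] tilt -1.0
```

```bash
python3 -m jog '0 35 6 0;0 75 12 0;0 115 18 0;0 155 25 0;0 190 31 0;0 215 35 0;0 224.2 36.7 0;0 224.2 36.7 0';  python3 -m jog '0 0 0 0;0 0 0 0;0 0 0 0;0 0 0 0;0 0 0 0;0 0 0 0;0 0 0 0;0 0 0 0'; python3 d.py .5033 .3520 .1145 109.6
python3 - <<'E'
from h import *
for n in("top","side"):
    c=camera(n); cv2.imwrite(f"pics/{n}5.png",c["color"][:,:,::-1])
a=cv2.imread("pics/top5.png")[205:305,290:490];b=cv2.imread("pics/side5.png")[250:390,270:400];b2=cv2.imread("pics/side5.png")[160:260,290:390]
o=np.zeros((580,800,3),np.uint8)
o[:200,:400]=cv2.resize(a,(400,200),interpolation=2);o[:420,410:800]=cv2.resize(b,(390,420),interpolation=2);o[200:500,:300]=cv2.resize(b2,(300,300),interpolation=2);cv2.imwrite("pics/v5.png",o)
S=cam("side")
s=status.get_obs()["ee_pos"]
for z in(.158,.1285,.08):p=proj(*S,[.5033,.3520,z])[0]; print((p-[270,250]+.5)*3-.5+[410,0])
E
```

```text
time: 22.0
ee_pos: [0.5041, 0.3505, 0.2188]
tcp_rot: [-109.0, 90.0, -89.3]
wrist_force: [0.5, -0.3, -0.0]
opening: 0.0516
time: 23.0
ee_pos: [0.5041, 0.3506, 0.2188]
tcp_rot: [137.2, 90.0, 156.9]
wrist_force: [-0.8, -0.4, 0.8]
opening: 0.0511
t 23.0 grasp [0.5041 0.3506 0.2375] jaw 109.7 q6 15.1 F [-0.8 -0.4  0.8] open 0.0511
SHIFT [123.    1.6  -0.3] TURN 0.1 tool y [-0.337  0.942  0.   ] tool z [ 0.942  0.337 -0.   ] tilt -1.0
[578.08481409 277.84027254]
[577.69600777 315.28671323]
[577.09097885 373.61028339]
```

View pics/v5.png

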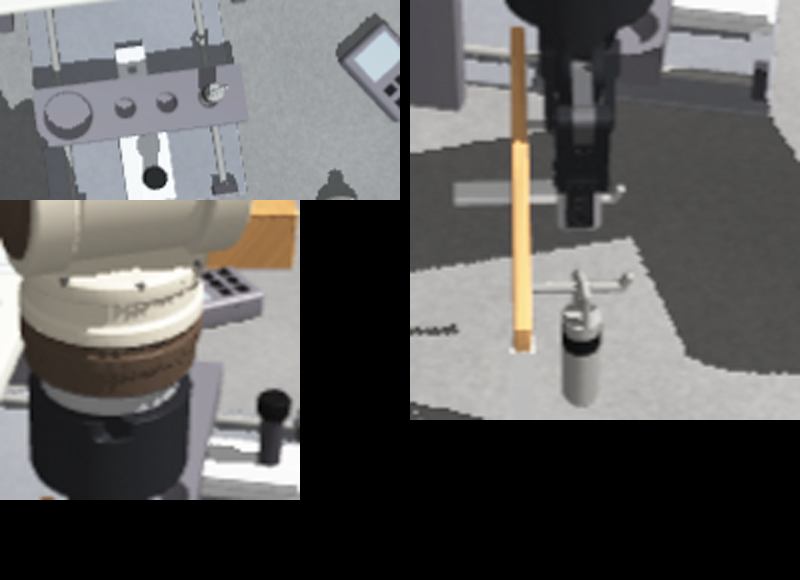

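```bash
python3 -m jog '15 1.5 -3 0;35 1.5 -3 0;55 1.5 -3 0;75 1.5 -3 0;95 1.5 -3 0;110 1.5 -3 0;119 1.5 -3 0;123 1.5 -3 0'; python3 -m jog '0 0 0 0;0 0 0 0;0 0 0 0;0 0 0 0;0 0 0 0;0 0 0 0;0 0 0 0;0 0 0 0' 0.1 50; python3 d.py .5033 .3520 .1145 109.6
python3 -m jog '-3 0 0 0;-6 0 0 0;-9 0 0 0;-12 0 0 0;-12 0 0 0;-12 0 0 0;-12 0 0 0;-12 0 0 0';python3 d.py .5033 .3520 .1145 109.6
python3 - <<'E'
from h import *
for n in("top","side"):
    c=camera(n); cv2.imwrite(f"pics/{n}6.png",c["color"][:,:,::-1])
a=cv2.imread("pics/top6.png")[240:340,400:500];b=cv2.imread("pics/side6.png")[250:390,270:400];b2=cv2.imread("pics/side6.png")[160:260,330:430]
o=np.zeros((600,800,3),np.uint8)
o[:300,:300]=cv2.resize(a,(300,300),interpolation=2);o[:420,410:800]=cv2.resize(b,(390,420),interpolation=2);o[300:600,:300]=cv2.resize(b2,(300,300),interpolation=2);cv2.imwrite("pics/v6.png",o)
E
```

```text
time: 24.15
ee_pos: [0.5008, 0.3509, 0.0955]
tcp_rot: [-160.6, 90.0, -140.9]
wrist_force: [-0.5, 0.2, -0.4]
opening: 0.0513
time: 25.15
ee_pos: [0.501, 0.3511, 0.0962]
tcp_rot: [20.4, 90.0, 40.1]
wrist_force: [-0.0, 0.8, 4.7]
opening: 0.0206
t 25.15 grasp [0.501  0.3511 0.1149] jaw 109.7 q6 15.4 F [-0.   0.8  4.7] open 0.0206
SHIFT [0.4 0.1 2.5] TURN 0.1 tool y [-0.337  0.942  0.   ] tool z [0.942 0.337 0.001] tilt -1.0
time: 26.15
ee_pos: [0.5008, 0.3509, 0.1077]
tcp_rot: [-167.2, 90.0, -147.6]
wrist_force: [0.1, -0.0, -1.2]
opening: 0.0206
t 26.15 grasp [0.5008 0.3509 0.1264] jaw 109.7 q6 15.4 F [ 0.1 -0.  -1.2] open 0.0206
SHIFT [11.9  0.2  2.8] TURN 0.1 tool y [-0.337  0.942 -0.   ] tool z [ 0.942  0.337 -0.   ] tilt -1.0
```

View pics/v6.png

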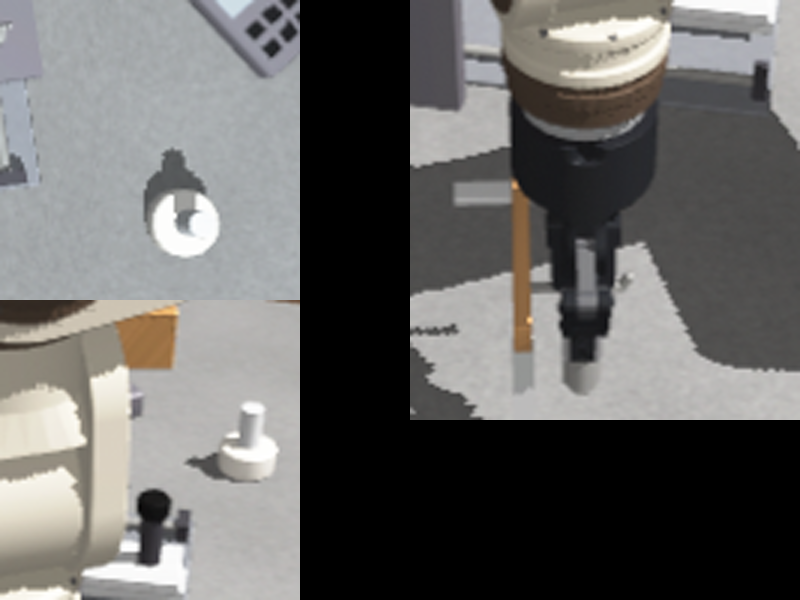

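```bash
python3 -m jog '0 0 -5 0;0 0 -12 0;0 0 -20 0;0 0 -28 0;0 0 -37 0;0 0 -46 0;0 0 -55 0;0 0 -60 0';python3 - <<'E'
from h import *
T=cam("top");S=cam("side")
for z in(.085,.078):p=proj(*S,[.5008,.3509,z])[0]; print((p-[270,250]+.5)*3-.5+[410,0])
t=lambda x,y:((x+.5)/3-.5+400,(y+.5)/3-.5+240); s=lambda x,y:((x+.5)/3-.5+330,(y-300+.5)/3-.5+160)
print("stud",tri(*T,t(194,222),*S,s(252,408)),atz(*T,t(194,222),.07),atz(*S,s(252,408),.07));print("disc",atz(*T,t(185,222),.028),atz(*S,s(248,447),.028))
E
python3 d.py .5903 -.095 .150 97.7
```

```text
time: 27.25
ee_pos: [0.4437, 0.3306, 0.1079]
tcp_rot: [29.5, 90.0, 49.2]
wrist_force: [0.4, -0.7, -0.9]
opening: 0.0203
[581.84165456 367.42419285]
[581.73493347 375.58291568]
stud (array([ 0.45767918, -0.36272833,  0.07492908]), np.float64(4.196234261814284e-05)) [ 0.45755721 -0.36433236  0.07      ] [ 0.4585337  -0.37213745  0.07      ]
disc [ 0.45632899 -0.37046225  0.028     ] [ 0.45735404 -0.3689638   0.028     ]
t 27.35 grasp [0.4439 0.3307 0.1266] jaw 109.7 q6 17.0 F [-0.9  0.  -1.3] open 0.0206
SHIFT [ -23.4 -450.1   -5.5] TURN 12.0 tool y [-0.337  0.942  0.   ] tool z [0.942 0.337 0.   ] tilt -1.0
```

```bash
python3 -m jog '-8 -30 -2 0;-16 -75 -4 0;-24 -120 -5 2;-24 -165 -6 4;-24 -210 -6 6;-24 -255 -6 8;-24 -300 -6 10;-24 -340 -6 12'; python3 d.py .5903 -.095 .150 97.7
```

```text
time: 28.35
ee_pos: [0.5537, 0.0069, 0.1318]
tcp_rot: [-8.7, 90.0, -1.2]
wrist_force: [-0.2, -0.4, -0.7]
opening: 0.0203
t 28.35 grasp [0.5537 0.0069 0.1505] jaw 97.6 q6 -6.9 F [-0.2 -0.4 -0.7] open 0.0203
SHIFT [   0.5 -105.8   22.8] TURN -0.1 tool y [-0.132  0.991 -0.   ] tool z [0.991 0.132 0.   ] tilt -1.0
```

```bash
python3 -m jog '0 -20 4 0;0 -45 10 0;0 -70 16 0;0 -92 20 0;0 -105.8 22.8 0;0 -105.8 22.8 0;0 -105.8 22.8 0;0 -105.8 22.8 0'; python3 d.py .5903 -.095 .0878 97.7
python3 - <<'E'
from h import *
c=camera("side"); b=c["color"][:,:,::-1].copy();cv2.imwrite("pics/side7.png",b); crop(b,290,170,100,75,6,"v7.png")
E
```

```text
time: 29.35
ee_pos: [0.5897, -0.0926, 0.1319]
tcp_rot: [67.8, 90.0, 75.5]
wrist_force: [-0.4, 0.3, -2.1]
opening: 0.0208
t 29.35 grasp [ 0.5897 -0.0926  0.1506] jaw 97.7 q6 -16.6 F [-0.4  0.3 -2.1] open 0.0208
SHIFT [62.8 -2.5  0.3] TURN 0.0 tool y [-0.134  0.991  0.   ] tool z [0.991 0.134 0.   ] tilt -1.0
```

View pics/v7.png

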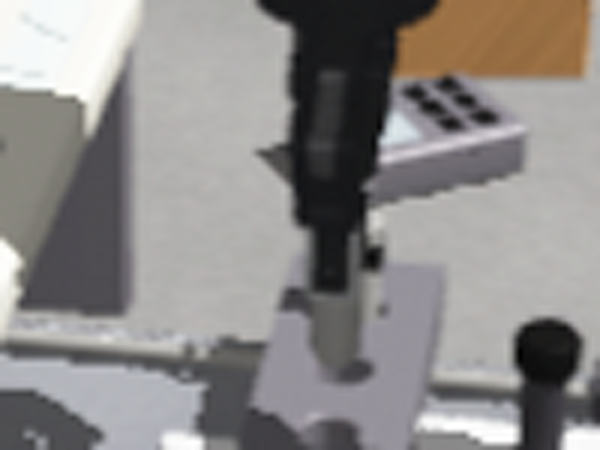

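```bash
python3 -m jog '10 -2 0.7 0;20 -2 0.7 0;28 -2 0.7 0;33 -2 0.7 0;37 -2 0.7 0;40 -2 0.7 0;42 -2 0.7 0;44 -2 0.7 0'; python3 d.py .5903 -.095 .0878 97.7
```

```text
time: 30.4
ee_pos: [0.5909, -0.0952, 0.0879]
tcp_rot: [-13.4, 90.0, -5.7]
wrist_force: [0.9, -0.5, -1.1]
opening: 0.0206
t 30.4 grasp [ 0.5909 -0.0952  0.1066] jaw 97.7 q6 -16.8 F [ 0.9 -0.5 -1.1] open 0.0206
SHIFT [18.8  0.3 -0.5] TURN -0.0 tool y [-0.133  0.991 -0.   ] tool z [0.991 0.133 0.   ] tilt -1.0
```

```bash
python3 -m jog '3 0 0 0;6 0 0 0;9 0 0 0;12 0 0 0;15 0 0 0;17 0 0 0;18.5 0 0 0;19.5 0 0 0'; python3 d.py .5903 -.095 .0878 97.7
```

```text
time: 31.4
ee_pos: [0.5914, -0.0951, 0.0702]
tcp_rot: [-10.9, 89.9, -3.2]
wrist_force: [-2.6, 1.7, 15.4]
opening: 0.0206
t 31.4 grasp [ 0.5914 -0.0951  0.0889] jaw 97.7 q6 -16.8 F [-2.6  1.7 15.4] open 0.0206
SHIFT [ 1.1  0.3 -1. ] TURN -0.0 tool y [-0.133  0.991 -0.   ] tool z [0.991 0.133 0.002] tilt -1.0
```

```bash
python3 -m jog '0 0 0 0;0 0 0 0;0 0 0 0;-5 0 0 0;-25 0 0 0;-65 0 0 0;-100 0 0 0;-120 0 0 0' 0.7;python3 d.py .4575 -.3675 .14 97.7
```

```text
time: 32.4
ee_pos: [0.5912, -0.0952, 0.1908]
tcp_rot: [-17.2, 89.9, -9.5]
wrist_force: [-0.5, 0.3, -0.3]
opening: 0.0599
t 32.4 grasp [ 0.5911 -0.0952  0.2095] jaw 97.7 q6 -16.8 F [-0.5  0.3 -0.3] open 0.0599
SHIFT [  69.3 -252.  -168.9] TURN -0.0 tool y [-0.133  0.991 -0.001] tool z [0.991 0.133 0.002] tilt -1.0
```

```bash
python3 -m jog '0 -30 -20 0;0 -70 -48 0;0 -110 -75 0;0 -150 -100 0;0 -190 -127 0;10 -225 -150 0;20 -247 -166 0;30 -252 -168.9 0'; python3 -m jog '0 0 0 0;0 0 0 0;0 0 0 0;0 0 0 0;0 0 0 0;0 0 0 0;0 0 0 0;0 0 0 0'; python3 d.py .4575 -.3675 .053 97.7
python3 - <<'E'
from h import *
c=camera("side"); b=c["color"][:,:,::-1].copy();cv2.imwrite("pics/side8.png",b)
d=camera("top"); a=d["color"][:,:,::-1].copy();cv2.imwrite("pics/top8.png",a)
o=np.zeros((600,800,3),np.uint8);o[:600,:400]=cv2.resize(b[150:270,360:440],(400,600),interpolation=2);o[:400,400:]=cv2.resize(a[210:330,290:490][:100],(400,200),interpolation=2).repeat(2,0);cv2.imwrite("pics/v8.png",o)
S=cam("side")
s=status.get_obs()["ee_pos"]
for z in(.16,.07,.028):p=proj(*S,[s[0],s[1],z])[0]; print((p-[360,150]+.5)*5-.5)
E
```

```text
time: 33.4
ee_pos: [0.4562, -0.3687, 0.1581]
tcp_rot: [-83.1, 90.0, -75.5]
wrist_force: [0.2, -0.3, 0.7]
opening: 0.0598
time: 34.4
ee_pos: [0.4569, -0.3675, 0.1583]
tcp_rot: [148.9, 90.0, 156.6]
wrist_force: [0.4, 0.6, -0.1]
opening: 0.0598
t 34.4 grasp [ 0.4569 -0.3675  0.177 ] jaw 97.7 q6 -46.5 F [ 0.4  0.6 -0.1] open 0.0598
SHIFT [ 1.24e+02 -1.00e-01  6.00e-01] TURN -0.0 tool y [-0.133  0.991  0.   ] tool z [ 0.991  0.133 -0.   ] tilt -1.0
[289.64836643  93.39931292]
[271.82384256 234.29837988]
[263.94688291 296.60527763]
```

View pics/v8.png

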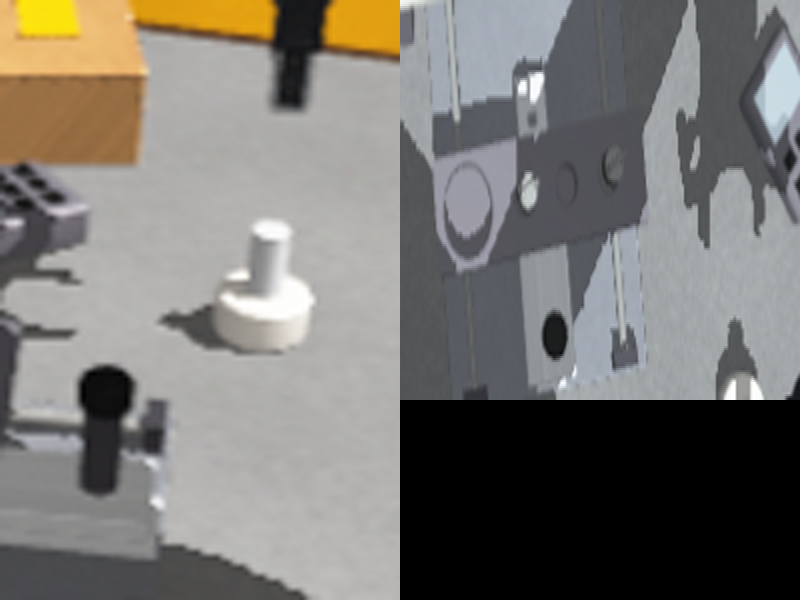

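```bash
python3 -m jog '20 0 0.5 0;45 0 0.5 0;70 0 0.5 0;92 0 0.5 0;108 0 0.5 0;117 0 0.5 0;121 0 0.5 0;123 0 0.5 0'; python3 -m jog '0 0 0 0;0 0 0 0;0 0 0 0;0 0 0 0;0 0 0 0;0 0 0 0;0 0 0 0;0 0 0 0' 0.1 60; python3 d.py .4575 -.3675 .053 97.7
```

```text
time: 35.55
ee_pos: [0.4577, -0.3676, 0.0357]
tcp_rot: [-46.4, 90.0, -38.8]
wrist_force: [-1.1, 0.1, -0.2]
opening: 0.0595
time: 36.55
ee_pos: [0.4578, -0.3678, 0.036]
tcp_rot: [-55.3, 89.9, -47.7]
wrist_force: [1.2, -2.9, 6.0]
opening: 0.0205
t 36.55 grasp [ 0.4578 -0.3678  0.0547] jaw 97.7 q6 -46.4 F [ 1.2 -2.9  6. ] open 0.0205
SHIFT [ 1.7  0.3 -0.3] TURN -0.0 tool y [-0.133  0.991 -0.001] tool z [0.991 0.133 0.001] tilt -1.0
```

```bash
python3 -m jog '-5 0 0 0;-15 0 0 0;-35 0 0 0;-65 0 0 0;-95 0 0 0;-125 0 0 0;-145 0 0 0;-155 0 0 0'; python3 d.py .5815 -.0247 .205 97.7
```

```text
time: 37.55
ee_pos: [0.4576, -0.3673, 0.1916]
tcp_rot: [-35.8, 90.0, -28.1]
wrist_force: [0.4, 0.5, -3.4]
opening: 0.0206
t 37.55 grasp [ 0.4576 -0.3673  0.2103] jaw 97.7 q6 -46.4 F [ 0.4  0.5 -3.4] open 0.0206
SHIFT [  5.2 323.  168.5] TURN -0.0 tool y [-0.134  0.991 -0.   ] tool z [0.991 0.134 0.001] tilt -1.0
```

```bash
python3 -m jog '0 30 16 0;0 75 39 0;0 120 63 0;0 165 86 0;0 210 110 0;0 255 133 0;0 300 157 0;0 323 168.5 0'; python3 -m jog '10 0 0 0;20 0 0 0;30 0 0 0;40 0 0 0;50 0 0 0;55 0 0 0;55 0 0 0;55 0 0 0'; python3 d.py .5815 -.0247 .0867 97.7
python3 - <<'E'
from h import *
c=camera("side"); b=c["color"][:,:,::-1].copy();cv2.imwrite("pics/side9.png",b); crop(b,280,180,110,85,6,"v9.png")
S=cam("side")
s=status.get_obs()["ee_pos"]; print(s)
for z in(.1,.054):p=proj(*S,[s[0],s[1],z])[0]; print((p-[280,180]+.5)*6-.5)
E
```

```text
time: 38.55
ee_pos: [0.5815, -0.0222, 0.1894]
tcp_rot: [155.1, 89.9, 162.9]
wrist_force: [0.3, 0.6, -4.3]
opening: 0.0208
time: 39.55
ee_pos: [0.5816, -0.0248, 0.1357]
tcp_rot: [-10.7, 90.0, -3.1]
wrist_force: [0.0, 0.1, -3.5]
opening: 0.0208
t 39.55 grasp [ 0.5816 -0.0248  0.1544] jaw 97.7 q6 -10.1 F [ 0.   0.1 -3.5] open 0.0208
SHIFT [67.7  0.1 -0.1] TURN -0.0 tool y [-0.134  0.991 -0.   ] tool z [0.991 0.134 0.001] tilt -1.0
[ 0.58156926 -0.02476214  0.13573303]
[370.90031012 377.33656248]
[367.97253702 470.89535704]
```

View pics/v9.png

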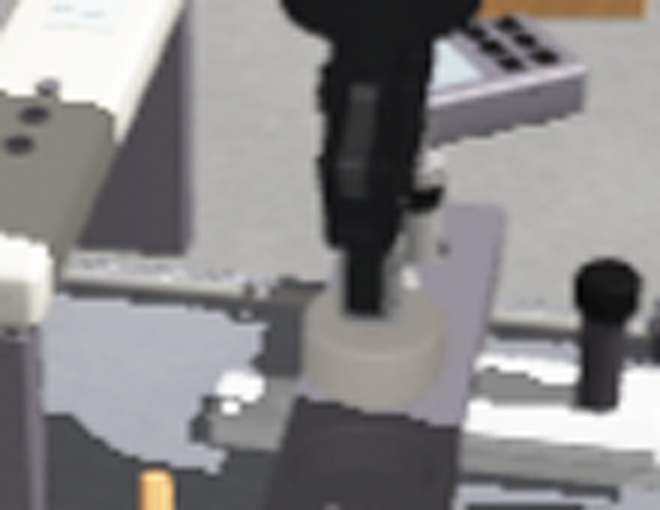

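```bash
python3 -m jog '10 0 0.8 0;20 0 0.8 0;30 0 0.8 0;37 0 0.8 0;42 0 0.8 0;46 0 0.8 0;48 0 0.8 0;50 0 0.8 0'; python3 -m jog '3 0 0 0;6 0 0 0;9 0 0 0;12 0 0 0;14 0 0 0;15 0 0 0;15 0 0 0;15 0 0 0'; python3 d.py .5815 -.0247 .0867 97.7
```

```text
time: 40.65
ee_pos: [0.5823, -0.0247, 0.0854]
tcp_rot: [-9.9, 90.0, -2.2]
wrist_force: [0.7, 0.2, -3.2]
opening: 0.0206
time: 41.65
ee_pos: [0.5821, -0.0247, 0.0702]
tcp_rot: [179.7, 90.0, -172.6]
wrist_force: [2.4, -0.9, -3.9]
opening: 0.0205
t 41.65 grasp [ 0.5821 -0.0247  0.0889] jaw 97.7 q6 -10.1 F [ 2.4 -0.9 -3.9] open 0.0205
SHIFT [ 2.2  0.1 -0.6] TURN -0.0 tool y [-0.133  0.991  0.   ] tool z [ 0.991  0.133 -0.   ] tilt -1.0
```

```bash
python3 -m jog '0.5 0 0 0;1 0 0 0;1.5 0 0 0;2 0 0 0;2.4 0 0 0;2.8 0 0 0;2.8 0 0 0;2.8 0 0 0'; python3 d.py .5815 -.0247 .0867 97.7; python3 -m jog '0 0 0 0;0 0 0 0;0 0 0 0;-5 0 0 0;-20 0 0 0;-55 0 0 0;-95 0 0 0;-130 0 0 0' 0.5;  python3 d.py .5034 -.1273 .17 97.7
```

```text
time: 42.65
ee_pos: [0.5823, -0.0247, 0.0679]
tcp_rot: [-2.0, 90.0, 5.7]
wrist_force: [-1.9, -1.1, 4.3]
opening: 0.0207
t 42.65 grasp [ 0.5823 -0.0247  0.0866] jaw 97.7 q6 -10.1 F [-1.9 -1.1  4.3] open 0.0207
SHIFT [-0.1  0.1 -0.8] TURN -0.0 tool y [-0.133  0.991 -0.   ] tool z [0.991 0.133 0.001] tilt -1.0
time: 43.65
ee_pos: [0.5823, -0.0247, 0.2004]
tcp_rot: [-9.7, 89.9, -2.0]
wrist_force: [0.3, -0.6, 0.1]
opening: 0.0421
t 43.65 grasp [ 0.5822 -0.0247  0.2191] jaw 97.7 q6 -10.1 F [ 0.3 -0.6  0.1] open 0.0421
SHIFT [ 48.9 -91.2 -91.9] TURN -0.0 tool y [-0.133  0.991 -0.   ] tool z [0.991 0.133 0.002] tilt -1.0
```

```bash
python3 -m jog '0 -18 -18 0;0 -38 -38 0;0 -58 -58 0;0 -76 -76 0;0 -91 -92 0;0 -91 -92 0;0 -91 -92 0;0 -91 -92 0' 0.6; python3 d.py .5034 -.1273 .0915 97.7
```

```text
time: 44.65
ee_pos: [0.5036, -0.1266, 0.1976]
tcp_rot: [4.1, 90.0, 11.8]
wrist_force: [-0.2, -0.0, -0.6]
opening: 0.0511
t 44.65 grasp [ 0.5036 -0.1266  0.2163] jaw 97.7 q6 -21.8 F [-0.2 -0.  -0.6] open 0.0511
SHIFT [124.8  -0.7  -0.3] TURN 0.0 tool y [-0.134  0.991  0.   ] tool z [0.991 0.134 0.   ] tilt -1.0
```

```bash
python3 -m jog '20 -0.5 0 0;45 -0.5 0 0;70 -0.5 0 0;92 -0.5 0 0;108 -0.5 0 0;118 -0.5 0 0;122 -0.5 0 0;125 -0.5 0 0'; python3 -m jog '0 0 0 0;0 0 0 0;0 0 0 0;0 0 0 0;0 0 0 0;0 0 0 0;0 0 0 0;0 0 0 0' 0.15 60;python3 d.py .5034 -.1273 .0915 97.7;  python3 -m jog '-2 0 0 0;-4 0 0 0;-6 0 0 0;-8 0 0 0;-10 0 0 0;-12 0 0 0;-12.5 0 0 0;-12.5 0 0 0';python3 d.py .5034 -.1273 .0915 97.7
```

```text
time: 45.65
ee_pos: [0.5035, -0.1277, 0.0729]
tcp_rot: [-21.9, 90.0, -14.2]
wrist_force: [0.2, 0.5, 0.2]
opening: 0.0513
time: 46.65
ee_pos: [0.5034, -0.1272, 0.0732]
tcp_rot: [33.9, 89.9, 41.6]
wrist_force: [-1.6, 4.4, 4.9]
opening: 0.0269
t 46.65 grasp [ 0.5034 -0.1272  0.0919] jaw 97.7 q6 -21.9 F [-1.6  4.4  4.9] open 0.0269
SHIFT [ 0.4 -0.1 -0. ] TURN -0.0 tool y [-0.134  0.991  0.001] tool z [0.991 0.134 0.001] tilt -1.0
time: 47.65
ee_pos: [0.5027, -0.1273, 0.0841]
tcp_rot: [144.6, 89.9, 152.2]
wrist_force: [1.2, 4.1, -7.8]
opening: 0.027
t 47.65 grasp [ 0.5027 -0.1273  0.1028] jaw 97.7 q6 -21.9 F [ 1.2  4.1 -7.8] open 0.027
SHIFT [11.3 -0.1  0.7] TURN -0.0 tool y [-0.134  0.991  0.001] tool z [ 0.991  0.134 -0.002] tilt -1.0
```

```bash
python3 -m jog '0 0 3 0;0 0 10 0;0 0 19 0;0 0 28 0;0 0 37 0;0 0 46 0;0 0 55 0;0 0 60 0';python3 d.py .6421 -.1085 .103 97.7;python3 -m jog '0 0 7 0;0 0 16 0;0 0 25 0;0 0 34 0;0 0 43 0;0 0 52 0;0 0 58 0;0 0 60 0';python3 d.py .6421 -.1085 .103 97.7
```

```text
time: 48.65
ee_pos: [0.5622, -0.1192, 0.0838]
tcp_rot: [156.0, 89.8, 163.6]
wrist_force: [-2.2, 4.4, -7.4]
opening: 0.027
t 48.65 grasp [ 0.5622 -0.1192  0.1025] jaw 97.7 q6 -19.7 F [-2.2  4.4 -7.4] open 0.027
SHIFT [-0.7 -0.1 80.6] TURN -0.0 tool y [-0.134  0.991  0.001] tool z [ 0.991  0.134 -0.003] tilt -1.0
time: 49.65
ee_pos: [0.6216, -0.1111, 0.0836]
tcp_rot: [155.1, 89.8, 162.8]
wrist_force: [-2.8, 6.1, -6.8]
opening: 0.0269
t 49.65 grasp [ 0.6217 -0.1111  0.1023] jaw 97.7 q6 -17.8 F [-2.8  6.1 -6.8] open 0.0269
SHIFT [-0.8 -0.1 20.6] TURN -0.0 tool y [-0.134  0.991  0.001] tool z [ 0.991  0.134 -0.003] tilt -1.0
```

```bash
python3 -m jog '0 0 4 0;0 0 9 0;0 0 14 0;0 0 18 0;0 0 20.4 0;0 0 20.4 0;0 0 20.4 0;0 0 20.4 0';python3 d.py .6421 -.1085 .103 97.7
```

```text
time: 50.65
ee_pos: [0.642, -0.1083, 0.0838]
tcp_rot: [146.0, 89.9, 153.7]
wrist_force: [-0.4, 6.7, -7.1]
opening: 0.0271
t 50.65 grasp [ 0.642  -0.1083  0.1025] jaw 97.7 q6 -17.3 F [-0.4  6.7 -7.1] open 0.0271
SHIFT [-0.5 -0.2  0.1] TURN -0.0 tool y [-0.134  0.991  0.001] tool z [ 0.991  0.134 -0.002] tilt -1.0
```

```bash
python3 -m jog '2 0 0 0;4 0 0 0;6 0 0 0;8 0 0 0;10 0 0 0;11 0 0 0;11 0 0 0;11 0 0 0';python3 d.py .6421 -.1085 .0919 97.7
```

```text
time: 51.65
ee_pos: [0.642, -0.1083, 0.0734]
tcp_rot: [138.9, 89.9, 146.6]
wrist_force: [-2.6, 6.1, -4.8]
opening: 0.0267
t 51.65 grasp [ 0.6421 -0.1083  0.0921] jaw 97.7 q6 -17.3 F [-2.6  6.1 -4.8] open 0.0267
SHIFT [ 0.2 -0.2  0. ] TURN -0.0 tool y [-0.134  0.991  0.001] tool z [ 0.991  0.134 -0.001] tilt -1.0
```

```bash
python3 -m jog '0 0 0 0;0 0 0 0;0 0 0 0;0 0 0 0;-10 0 0 0;-30 0 0 0;-60 0 -15 0;-100 0 -40 0' 0.6; python3 -m jog '0 25 -20 0;0 65 -40 0;0 110 -60 0;0 160 -80 0;0 205 -100 0;0 250 -120 0;0 290 -140 0;0 330 -150 0'
python3 - <<'E'
from h import *
c=camera("side"); b=c["color"][:,:,::-1].copy();cv2.imwrite("pics/side10.png",b)
d=camera("top"); a=d["color"][:,:,::-1].copy();cv2.imwrite("pics/top10.png",a)
o=np.zeros((520,800,3),np.uint8);o[:520,:400]=cv2.resize(b[150:280,270:370+0],(400,520),interpolation=2);o[:400,400:]=cv2.resize(a[160:320,280:440],(400,400),interpolation=2);cv2.imwrite("pics/v10.png",o)
print(status.get_obs()["time"])
E
```

```text
time: 52.65
ee_pos: [0.6022, -0.1142, 0.1746]
tcp_rot: [165.7, 89.9, 173.4]
wrist_force: [0.1, -0.2, 0.7]
opening: 0.0514
time: 53.65
ee_pos: [0.4091, 0.1939, 0.1752]
tcp_rot: [16.5, 89.9, 24.1]
wrist_force: [0.8, -0.5, -0.3]
opening: 0.0512
53.75
```

View pics/v10.png

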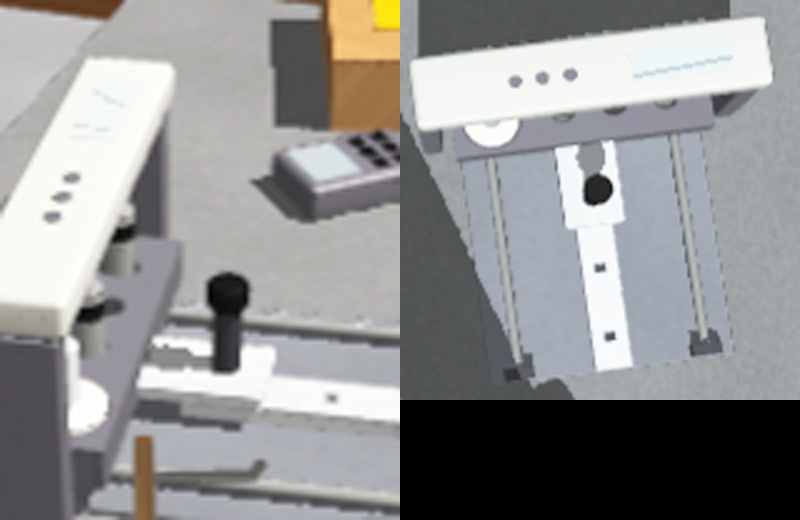

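```bash
python3 - <<'E'
from h import *
T=cam("top");S=cam("side")
t=lambda x,y:((x-400+.5)/2.5-.5+280,(y+.5)/2.5-.5+160); s=lambda x,y:((x+.5)/4-.5+270,(y+.5)/4-.5+150)
print(tri(*T,t(598,190),*S,s(228,283)), status.get_obs()["wrist_force"])
bot.job_done()
E
```

```text
(array([ 0.64249477, -0.10692361,  0.10296322]), np.float64(0.003449075437967058)) [-0.59673125  0.33379483 -0.40403558]
the job is handed in; nothing more can be done
```

The job is done and handed in at about 54 s, with the arm clear of everything. No verdict is reported back.

- **Carriage to loading:** I pulled the plunger, slid the carriage to the loading stop and let the pin drop home there.
- **Loading:** Only two loggers were on the rail. They went into the two outer logger sockets and the middle one stayed empty. The reference standard had been knocked a few centimetres aside partway through. I measured it again and set it in the nest. The grip height and light contact force at the bottom matched fully seated for all three, to about 0.5 mm for the second logger.
- **Carriage to reading:** I pulled the plunger again, slid the carriage 140 mm past the middle hole and let the pin drop at the reading stop.

**Last checks:**
- The final picture shows the loggers and standard upright under the head.
- The knob, still gripped, sat at its home height within 0.2 mm.
- After release, the cameras put the knob top at 103 mm. Home is 102 mm, and 110 mm would mean the pin was resting on the strip. The two camera sight lines missed each other by 3.4 mm, so that reading is the looser of the two.
- The bottles and hand meter were never approached. I did not re-measure their positions at the end.

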